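# Fit the strainer and reamer cone to a citrus press and check its push-start spindle

### The arm

A 6-joint arm with a two-finger parallel gripper is mounted at the origin on the work surface. World frame = base frame: x ahead of the robot, y to its left, z up, the work surface at z = 0. Lengths are in mm, angles in rad, forces in N, time in s.
With the tool pointing down it reaches from about 350 to 875 mm from the base axis. Payload 4.2 kg.
Tool frame: the origin (TCP) lies on the mounting face of the last link; the fingertips stand 173 mm ahead of it and the grasp point (between the pads) lies 155 mm ahead of it; z points along the fingers, y is the line along which they close (so a half turn about z gives the same grasp; the last joint's range is limited). The gripper opens to 85 mm and grips with 20 to 120 N. Pads are 22 mm wide; open, the fingers measure 114 mm over their backs; the gripper's body (76 mm by 85 mm) begins 54 mm behind the grasp point. The pads swing forward as they close: fully open they stand 13 mm farther back than shut.
Start: joints at [1.504, 0.385, 0.008, 0, -1.194, -0.259], TCP at [200.009, 592.112, 404.712] pointing down, gripper open.
Joint ranges: [-3.14, 3.14], [-1.21, 2.06], [-1.07, 1.41], [-3.16, 2.05], [-2.99, -0.16], [-3.1, 3.1]. Speed limits (rad/s): [2.79, 2.79, 3.14, 3.14, 3.14, 3.14].

### API

Orientations are given as a unit quaternion [x, y, z, w].
In Python, from bench import arm gives the robot as it stands. The module is installed in compiled form; this text tells all that it offers.
- The arm moves only by the tool move_arm, never from a script. Its arguments are lists of equal length, an entry for each row: "fingers": the finger opening in mm, from 0 to 85.4; "travel": the shift along the tool's x, y, z in mm, a list of three; "dr": the turn, a rotation vector about the tool's x, y, z in rad, a list of three. A call has 1 to 10 rows; each row is the pose to reach, as a shift and turn from the pose commanded when the call began, along the tool's axes at that moment; what a row does not reach only later rows make up. A row lasts 1/10 s, in which the tool goes at most 50 mm and 8.59 degrees, less where a joint would pass 70% of its speed; a pose out of reach is approached as far as the arm can. A call with a gripper value outside its range is refused whole. The fingers move at their own pace and stop on an object; the grip force is fixed at half the most. Time passes only in rows, so rows that repeat a pose let the fingers close. It gives the time, the measured TCP pose, the force, the opening and the grip force at its end, in the units of the state.
- arm.read_state(): the state, without advancing time (a new reading comes with each control period).
- arm.get_image(name): name is "scene" or "top" or "wrist"; returns the picture (420x560x3 uint8, red, green, blue); there is no depth.
- arm.camera_model(name): a dict with "intrinsics" (3x3 intrinsics, pixels), "k1" (the pictures are not rectified: a ray, as slopes to the right and down, at radius r is drawn at 1 + k1 r^2 times it, then the intrinsics apply), "pose" (4x4, takes a point from camera to world coordinates). Camera axes: x right, y up, looking along -z (the intrinsics and any distortion apply to the point x, -y, -z); pixel columns grow to the right and rows downward; lengths in mm; the calibration is good to about 2 mm. A picture is of the moment at which its call begins: read the wrist's pose just before it. camera_model takes no time and is no camera call; for the wrist camera it gives the pose at the moment of the call.
- arm.job_done(): hands the job in; it is judged then, once.
The state is a dict: "clock": time; "joints": joint angles; "joint_vel": joint speeds; "joint_efforts": joint torques, N m; "position": TCP position; "ee_rot": TCP orientation; "contact_force": force on the tool from outside, world axes, zero at the start; "wrist_torque": the same for the moment, N m; "gripper_width": finger opening in mm; "grasp_force": force on a finger pad.
Only numpy, scipy, OpenCV 4.12 (cv2) and the standard library are available. Lean on these libraries where they do the work, as an engineer would, in place of code of your own. Each camera call takes 0.05 s, during which the arm holds its last target. There are 200 camera calls.

### The job

Get the citrus press ready for juicing: lower the strainer dish, open side up, over the chimney in the middle of the juice bowl until it sits level, fully home, then lower the reamer cone over the drive spindle until it is fully home too, guiding both down rather than dropping them. Let go of the cone, then push it gently straight down from above until the sprung spindle reaches its stop, keep it down for a moment and let it rise again. Leave the tin, jar and tumbler as they are.

Things in the scene. Friction and masses are not known exactly. Their poses are not given: they have to be found in the camera images.
- press: Electric citrus press, fixed to the table: steel motor base, 160 mm diameter, 100 mm high, carrying a white open juice bowl (160 mm outside, 3 mm wall, rim 142 mm above the table; short spout to the press's own -x, reaching 113 mm from the axis). Four ribs in the bowl, tops 122 mm above the table, carry the strainer. Origin: on the vertical axis, at table height; z up.
- chimney_top (a point): Centre of the top of the white chimney that stands upright in the middle of the juice bowl, on the press's axis, 147 mm above the table. The chimney is round, 26 mm diameter, with a 4 mm chamfer at the top. The drive spindle rises out of it.
- spindle_tip (a point): Centre of the top of the steel drive spindle, on the press's axis: 180 mm above the table (33 mm above the chimney) when the spindle is up; it moves with the spindle. The spindle is round, 12 mm diameter, its top 4 mm tapering to 9 mm diameter.
- spindle (a joint): Travel of the drive spindle, m: 0 = up, 0.005 = pressed fully down on its stop. Sprung: it starts to move at 4 N, reaches the stop at 8 N and rises again by itself, damped (a fast push adds 0.8 N per 10 mm/s). The cone's weight alone does not move it.
- strainer: Strainer, about 90 g: round shallow grey plastic dish with a slotted 3 mm floor, 124 mm diameter at the floor, 128 mm at the rim, rim 20 mm high (3 mm wall), and an upright open collar in the middle. Lies open side up on the table at the start. Fully home, its underside rests on the ribs 122 mm above the table. Origin: centre of the underside; z up along the collar.
- collar_top (a point): Centre of the top of the strainer's collar, 24 mm above the strainer's underside. The collar is a round tube, 37 mm outside, 30 mm inside diameter, open at both ends; good to grip, with 40 mm of free floor around it. It goes over the chimney with 2 mm play all round; home, the spindle top stands 34 mm above it.
- cone: Reamer cone, about 80 g: hollow ribbed grey plastic dome with a straight round skirt, 54 mm outside (56 mm over the ribs), 44 mm inside, up to 48 mm height, then domed to a tip at 76 mm. Starts standing on its foot. Fully home, its foot is 138 and its tip 214 mm above the table; pressed, it sinks 5 mm; let go, it rocks for 0.5 s. Origin: centre of the foot; z up through the tip.
- bore_end (a point): Inside the cone, 42 mm above its foot on its axis: the blind end of the bore, which rests on the spindle's top when the cone is fully home. The bore is round, 14.4 mm diameter (1.2 mm play all round on the spindle), in a central sleeve whose open mouth, flared to 18 mm, is 17 mm above the cone's foot.
- tin: Loose food tin, 74 mm diameter, 108 mm high, to be left alone. Origin: centre of the underside.
- jar: Loose amber glass storage jar with dark lid, 86 mm diameter, 135 mm high, to be left alone. Origin: centre of the underside.
- tumbler: Loose glass tumbler, 74 mm diameter, 100 mm high, to be left alone. Origin: centre of the underside.
Mind the look-alikes: they are no part of the job. What is shaped like the cone but red is not meant. Several things have the shape of the strainer; the one meant has the colours described above.

How it is judged (in metres and radians):
On the way, in this order (a step that is already met when the one before it is completed fails the run):
1. the strainer sits fully home in the juice bowl, its collar over the chimney (z of strainer in the frame of press between 0.119 and 0.125 m and horizontal distance between strainer and press below 0.005 m and angle between strainer's own z axis and vertical below 0.06 rad and contact force between the fingers and strainer below 0.1 N), for 0.2 s.
2. the cone is fully home on the spindle over the seated strainer, let go of, with the spindle up (z of strainer in the frame of press between 0.119 and 0.125 m and horizontal distance between strainer and press below 0.005 m and angle between strainer's own z axis and vertical below 0.06 rad and z of cone in the frame of press between 0.1355 and 0.1405 m and horizontal distance between cone and spindle_tip below 0.004 m and angle between cone's own z axis and vertical below 0.08 rad and value of joint spindle below 0.001 m and contact force between the fingers and cone below 0.1 N), for 0.2 s.
3. the cone is pushed down until the spindle reaches its stop (within 1.5 mm) (value of joint spindle above 0.0035 m and contact force between any of the fingers, the arm and cone above 1 N), for 0.15 s.
At the end, for the whole second after the job is handed in: Strainer underside within 3 mm of 122 mm height, centred on the chimney within 5 mm, level within 0.06 rad; cone foot within 2.5 mm of 138 mm height, centred on the spindle within 4 mm, upright within 0.08 rad; spindle up (under 1 mm down); both at rest (z of strainer in the frame of press between 0.119 and 0.125 m and horizontal distance between strainer and press below 0.005 m and angle between strainer's own z axis and vertical below 0.06 rad and z of cone in the frame of press between 0.1355 and 0.1405 m and horizontal distance between cone and spindle_tip below 0.004 m and angle between cone's own z axis and vertical below 0.08 rad and value of joint spindle below 0.001 m and linear speed of each of cone, strainer below 0.04 m/s); the robot touches nothing.
It fails at once if the strainer or the cone is dropped onto the press (over 0.6 m/s just above it, as after a fall of about 2 cm) ((horizontal distance between strainer and press below 0.02 m and z of strainer in the frame of press between 0.1 and 0.21 m and linear speed of strainer above 0.6 m/s) or (horizontal distance between cone and press below 0.02 m and z of cone in the frame of press between 0.1 and 0.21 m and linear speed of cone above 0.6 m/s)).
It fails at once if the cone is forced onto the press with more than 40 N (contact force between cone and press above 40 N).
It fails at once if the tin, jar or tumbler is shifted by more than 3 cm or tipped (distance of any of tin, jar, tumbler from where it was at the start of the episode above 0.03 m or angle between any of tin, jar, tumbler's own z axis and vertical above 0.3 rad).
It also fails if it takes over 70 s, if anything falls off the work surface, if the arm or the gripper's body presses on something with over 40 N, if the wrist force passes 120 N, or if a joint passes its speed limit or range.

## Working session

There is one attempt and no reset: what is moved stays moved. The work goes in short steps, Python scripts to look and compute and a tool call to move; the robot and the scene stay as the last step left them, time stands still between calls to the robot, and variables do not carry over. Pictures are saved under pics/ and viewed, at most 10 in all, crops included, and the job is handed in when it is done.

Besides the shell and the picture viewer there is one more tool, called after "Call:" as name(argument=value, ...) on one line, values as JSON. move_arm: Moves the arm, as the interface text tells. Its arguments: {"type":"object","properties":{"fingers":{"type":"array","items":{"type":"number"}},"travel":{"type":"array","items":{"type":"array","items":{"type":"number"}}},"dr":{"type":"array","items":{"type":"array","items":{"type":"number"}}}},"required":["fingers","travel","dr"]}

```bash
mkdir -p pics
cat > h.py <<'E'
import numpy as np, cv2
from bench import arm
from scipy.spatial.transform import Rotation as R
def snap(n,f):
    m=arm.camera_model(n); im=arm.get_image(n); cv2.imwrite(f'pics/{f}.png',im[:,:,::-1]); np.savez(f'pics/{f}.npz',K=m['intrinsics'],k=m['k1'],P=m['pose'],im=im); return im
def load(f):
    return np.load(f'pics/{f}.npz')
def ray(f,u,v):
    d=load(f);K=d['K'];P=d['P'];k=float(d['k'])
    q=cv2.undistortPoints(np.array([[[u,v]]],float),K,np.array([k,0,0,0.]))[0,0]
    # fixed: x right, y down -> camera y up, -z
    w=P[:3,:3]@np.array([q[0],-q[1],-1]); return P[:3,3],w/np.linalg.norm(w)
def atz(f,u,v,z):
    o,w=ray(f,u,v); return o+w*(z-o[2])/w[2]
def tri(*obs):
    A=np.zeros((3,3));b=np.zeros(3);L=[ray(*o) for o in obs]
    for o,w in L:
        M=np.eye(3)-np.outer(w,w);A+=M;b+=M@o
    p=np.linalg.solve(A,b);return p,[np.linalg.norm((np.eye(3)-np.outer(w,w))@(p-o)) for o,w in L]
def proj(f,p):
    d=load(f);c=np.linalg.inv(d['P'])@np.append(p,1.);x,y=c[0]/-c[2],-c[1]/-c[2];s=1+float(d['k'])*(x*x+y*y)
    return (d['K']@[x*s,y*s,1])[:2]
E
python3 - <<'E'
from h import *
a=snap('scene','s0');b=snap('top','t0');c=snap('wrist','w0')
s=arm.read_state();print({k:np.round(v,3) for k,v in s.items()})
for f in('s0','t0','w0'):print(np.round(load(f)['P'],2).tolist(),load(f)['K'].tolist(),load(f)['k'])
m=np.hstack([a,b]);cv2.imwrite('pics/m.png',cv2.resize(np.vstack([m,np.hstack([c,c*0])]),(800,600),interpolation=cv2.INTER_AREA)[:,:,::-1])
E
```

```text
{'clock': np.float64(0.15), 'joints': array([ 1.504,  0.385,  0.007, -0.   , -1.194, -0.259]), 'joint_vel': array([ 0.001, -0.001,  0.005,  0.002, -0.   , -0.002]), 'joint_efforts': array([-0.0000e+00, -3.9268e+01,  1.8858e+01,  4.1890e+00, -3.0000e-03,
       -0.0000e+00]), 'position': array([199.963, 591.997, 403.889]), 'ee_rot': array([ 0.987, -0.162, -0.   ,  0.001]), 'contact_force': array([ 0.6  , -0.301,  0.197]), 'wrist_torque': array([ 0.031,  0.004, -0.036]), 'grasp_force': np.float64(0.0), 'gripper_width': np.float64(85.413)}
[[-0.59, -0.68, 0.43, 1100.4], [0.8, -0.49, 0.33, 454.73], [-0.01, 0.54, 0.84, 1087.41], [0.0, 0.0, 0.0, 1.0]] [[435.63708780215103, 0.0, 280.1178431354528], [0.0, 435.63708780215103, 205.01512381503755], [0.0, 0.0, 1.0]] -0.03655229584190665
[[0.01, 0.99, -0.16, 343.55], [-1.0, 0.01, 0.02, 83.86], [0.02, 0.16, 0.99, 1613.44], [0.0, 0.0, 0.0, 1.0]] [[499.97021239058034, 0.0, 287.6836295727808], [0.0, 499.97021239058034, 207.71602515062742], [0.0, 0.0, 1.0]] -0.17731677216426403
[[-0.32, 0.91, 0.26, 264.95], [-0.95, -0.31, -0.09, 569.27], [0.0, -0.27, 0.96, 373.25], [0.0, 0.0, 0.0, 1.0]] [[329.3895699561483, 0.0, 283.6954303075051], [0.0, 329.3895699561483, 210.72131075958413], [0.0, 0.0, 1.0]] -0.06285729973308656
```

View pics/t0.png

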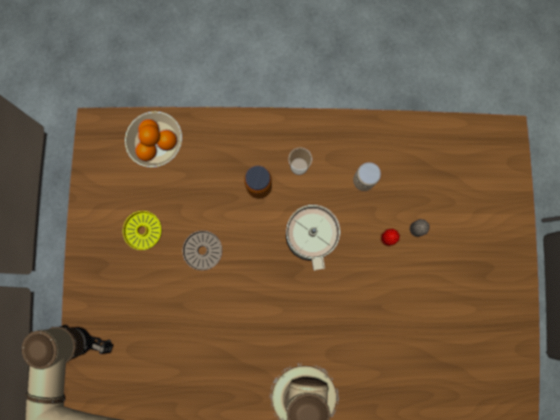

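View pics/s0.png

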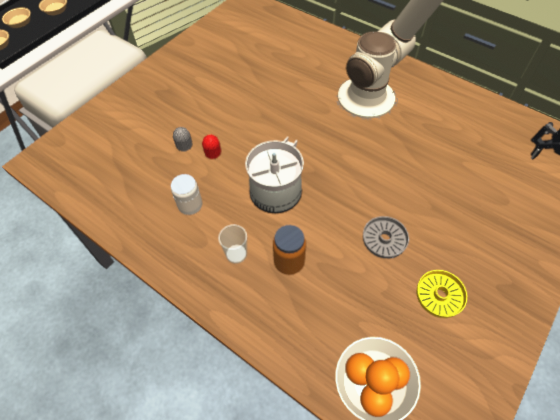

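The choices, in top-view pixels. Strainers: grey (202,250), which is the one meant, and yellow (142,230), a decoy. Cones: grey (420,228), which is the one meant, and red (391,237), a decoy. In the scene view they are the grey dish (386,237), yellow (442,293), grey cone (182,138) and red (212,146). The press is at (313,232) in top and (275,170) in scene.

Run:
```python
from h import *
for n,a,b in [('strainer collar',(386,237),(202.5,250.5)),('yellow',(442,293),(142.5,230)),('cone tip',(181.5,129),(420.5,228)),('red tip',(211,138),(391,237)),('spindle tip',(275,156),(313,231)),('jar',(290,237),(257.5,177)),('tumbler',(233,236),(300,157)),('tin',(184,185),(369,172))]:
    p,e=tri(('s0',*a),('t0',*b));print(n,p.round(1),np.round(e,1),np.hypot(*p[:2]).round())
a=load('s0')['im'][110:180,150:300];b=load('s0')['im'][200:270,330:480]
c=load('t0')['im'][200:270,370:520];d=load('t0')['im'][210:280,260:410]
m=np.vstack([np.hstack([a,b]),np.hstack([c,d])])
cv2.imwrite('pics/c1.png',cv2.resize(m,None,fx=2.66,fy=2.66,interpolation=cv2.INTER_CUBIC)[:,:,::-1])
```

```text
strainer collar [460.6 330.5  10.9] [1.9 1.9] 567.0
yellow [523.6 529.5  15.1] [2.1 2.1] 745.0
cone tip [ 534.4 -363.    78. ] [2. 2.] 646.0
red tip [ 505.3 -268.    71.7] [0.8 0.8] 572.0
spindle tip [510.1 -15.  169.2] [0.4 0.4] 510.0
jar [675.3 152.2 137. ] [2. 2.] 692.0
tumbler [746.5  23.1 109.2] [2.4 2.4] 747.0
tin [ 702.1 -192.2  107.4] [2.7 2.7] 728.0
```

View pics/c1.png

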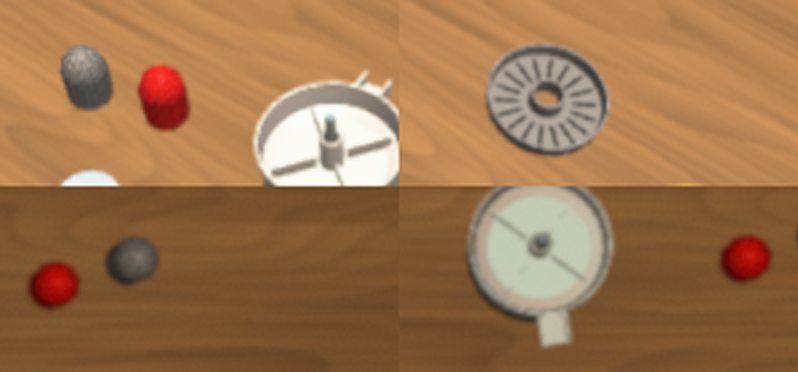

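The crop confirms the grey dish, open side up, and the grey cone standing behind the red one. Next I move the wrist camera above the strainer.

Call:
move_arm(fingers=[60, 60, 60, 60, 60, 60, 60, 60, 60, 60], travel=[[20, 10, 6], [60, 30, 20], [100, 50, 35], [140, 70, 50], [180, 90, 62], [220, 110, 76], [260, 130, 90], [295, 148, 102], [320, 160, 110], [330, 165, 114]], dr=[[0, 0, 0], [0, 0, 0], [0, 0, 0], [0, 0, 0], [0, 0, 0], [0, 0, 0], [0, 0, 0], [0, 0, 0], [0, 0, 0], [0, 0, 0]])

```text
clock: 1.15
position: [461.1, 328.1, 289.5]
ee_rot: [0.987, -0.164, -0.001, 0.001]
contact_force: [0.1, 0.1, -0.2]
gripper_width: 60.1
grasp_force: 0.0
```

Run:
```python
from h import *
snap('wrist','w1');s=arm.read_state();print(s['position'],s['ee_rot'],s['contact_force'],s['gripper_width'],s['joint_vel'])
print(proj('w1',[460,330,24]))
```

```text
[461.17676385 328.0021159  289.19438344] [ 9.86485393e-01 -1.63843039e-01 -7.39141466e-04  1.21751862e-03] [ 1.23987169 -0.62416776 -0.0833225 ] 59.675771463512284 [ 0.05161891 -0.01445888  0.00719786 -0.00391639 -0.01436916 -0.04367033]
[280.33074928 215.09824849]
```

View pics/w1.png

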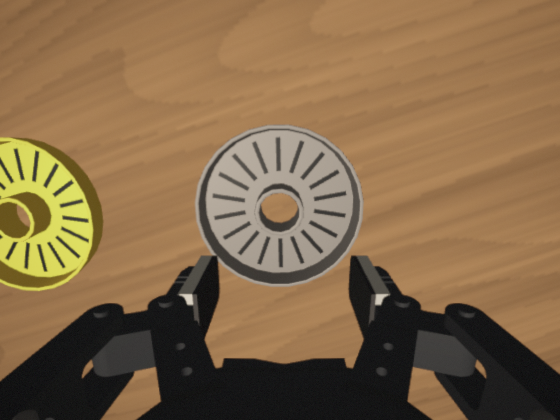

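Wrist view: grey strainer centred, collar top at about (280,206), rim spanning 195–362 px. Yellow decoy at the far left. I'll fit the silhouette to measure it.

```bash
cat >> h.py <<'E'
from scipy.optimize import minimize
TH=np.linspace(0,2*np.pi,73)
def circ(c,r,z): return [np.array([c[0]+r*np.cos(t),c[1]+r*np.sin(t),z]) for t in TH]
def fit_sil(f,mask,rings,p0,freez=False):
    "rings: (radius,height); fit x,y,(z of foot) of the silhouette (hull of rings) to the mask by IoU"
    m=cv2.GaussianBlur(mask.astype(np.float32),(0,0),1)
    def cost(p):
        z=p[2] if freez else p0[2]
        pts=np.array([proj(f,q) for r,h in rings for q in circ(p,r,z+h)],np.float32)
        h=cv2.convexHull(pts); im=np.zeros(mask.shape,np.float32)
        cv2.fillConvexPoly(im,np.round(h*64).astype(np.int32),1,cv2.LINE_AA,6)
        im=cv2.GaussianBlur(im,(0,0),1)
        return np.minimum(im,m).sum()/-np.maximum(im,m).sum()
    n=3 if freez else 2
    s=np.vstack([np.zeros(n)]+[np.eye(n)[i]*5 for i in range(n)])+np.array(p0[:n],float)
    r=minimize(cost,p0[:n],method='Nelder-Mead',options=dict(initial_simplex=s,xatol=.05,fatol=1e-5)); return r.x,-r.fun
def blob(mask,u,v):
    n,l=cv2.connectedComponents(mask.astype(np.uint8)); i=l[int(v),int(u)]; c,_=cv2.findContours((l==i).astype(np.uint8),cv2.RETR_EXTERNAL,cv2.CHAIN_APPROX_NONE)
    o=np.zeros(mask.shape,np.uint8); h=cv2.convexHull(max(c,key=len)); cv2.fillPoly(o,[h],1); return o
STR=[(64,20),(62,0)]
E
python3 - <<'E'
from h import *
im=load('w1')['im'];hsv=cv2.cvtColor(im,cv2.COLOR_RGB2HSV)
print(hsv[206,245],hsv[100,300],hsv[205,280],hsv[270,280],hsv[300,205])
g=(hsv[:,:,1]<60)&(hsv[:,:,2]>50)
g[288:]=0
b=blob(g,240,215);print(b.sum(),cv2.boundingRect(b))
print(fit_sil('w1',b,STR,[461,330,0]));print(fit_sil('w1',b,STR,[461,330,0],True))
# collar centre, triangulated wrist/top
print(tri(('w1',280,206.5),('t0',202.5,250)),atz('w1',280,206.5,24))
T=arm.read_state();Rm=R.from_quat(T['ee_rot']).as_matrix();print(Rm.round(3))
E
```

```text
[ 17  33 177] [ 15 125 176] [ 15 127 168] [ 16  34 166] [60 13 19]
21422 (195, 125, 168, 161)
(array([462.05053959, 330.83384182]), np.float64(0.9785945415496826))
(array([461.6132569 , 330.79855244,  -2.98320154]), np.float64(0.9961800575256348))
(array([462.87216049, 329.19013652,  10.12327297]), [np.float64(0.22708464856267244), np.float64(0.22708464856270438)]) [466.34798666 328.06465468  24.        ]
[[ 0.946 -0.323 -0.002]
 [-0.323 -0.946 -0.002]
 [-0.001  0.003 -1.   ]]
```

Run:
```python
from h import *
im=load('w1')['im'].copy();k=5
c=cv2.resize(im[115:295,190:370],None,fx=3.3,fy=3.3,interpolation=cv2.INTER_CUBIC)
for (x,y,z0),col in [((461.6,330.8,-3),(255,0,0)),((462,330.8,0),(0,0,255))]:
  for r,h in [(64,20),(62,0),(18.5,24),(15,24)]:
    p=np.array([proj('w1',q) for q in circ((x,y),r,z0+h)]);p=((p-[190,115]+.5)*3.3)
    cv2.polylines(c,[np.round(p).astype(np.int32)],True,col,1,cv2.LINE_AA)
cv2.imwrite('pics/c2.png',c[:,:,::-1])
```

```text
(no output)
```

View pics/c2.png

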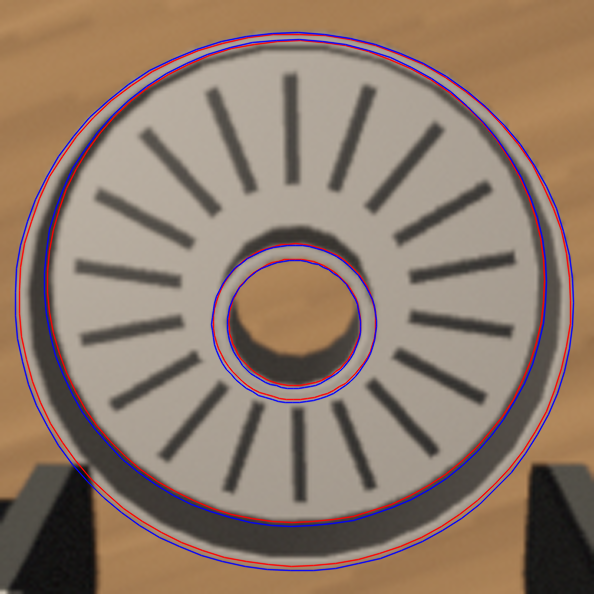

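The red circles (free z, -3 mm) match the rim and collar well, so the strainer is at (461.6, 330.8) with its collar top near z≈22–24. I'll descend around the collar.

Call:
move_arm(fingers=[60, 60, 60, 60, 60, 60, 60, 60, 60, 60], travel=[[-0.5, -2.8, 15], [-0.5, -2.8, 40], [-0.5, -2.8, 65], [-0.5, -2.8, 82], [-0.5, -2.8, 92], [-0.5, -2.8, 98], [-0.5, -2.8, 101], [-0.5, -2.8, 104], [-0.5, -2.8, 106], [-0.5, -2.8, 107]], dr=[[0, 0, 0], [0, 0, 0], [0, 0, 0], [0, 0, 0], [0, 0, 0], [0, 0, 0], [0, 0, 0], [0, 0, 0], [0, 0, 0], [0, 0, 0]])

```text
clock: 2.2
position: [460.4, 333.1, 184.1]
ee_rot: [0.987, -0.162, 0.0, -0.0]
contact_force: [0.4, -0.1, -0.7]
gripper_width: 60.2
grasp_force: 0.0
```

Call:
move_arm(fingers=[50, 40, 30, 30, 30, 30, 30, 30], travel=[[0, 0, 0], [0, 0, 0], [0, 0, 0], [0, 0, 0], [0, 0, 0], [0, 0, 0], [0, 0, 0], [0, 0, 0]], dr=[[0, 0, 0], [0, 0, 0], [0, 0, 0], [0, 0, 0], [0, 0, 0], [0, 0, 0], [0, 0, 0], [0, 0, 0]])

```text
clock: 3.0
position: [460.2, 332.8, 184.5]
ee_rot: [0.987, -0.162, -0.0, 0.0]
contact_force: [-2.1, -2.3, 4.9]
gripper_width: 34.4
grasp_force: 59.2
```

Call:
move_arm(fingers=[30, 30, 30, 30, 30, 30, 30, 30, 30, 30], travel=[[0, 0, -2], [0, 0, -6], [0, 0, -15], [0, 0, -35], [0, 0, -60], [0, 0, -90], [0, 0, -120], [0, 0, -150], [0, 0, -175], [0, 0, -185]], dr=[[0, 0, 0], [0, 0, 0], [0, 0, 0], [0, 0, 0], [0, 0, 0], [0, 0, 0], [0, 0, 0], [0, 0, 0], [0, 0, 0], [0, 0, 0]])

```text
clock: 4.0
position: [460.5, 333.2, 372.2]
ee_rot: [0.987, -0.162, 0.002, -0.002]
contact_force: [-1.0, 0.3, -1.4]
gripper_width: 34.5
grasp_force: 60.0
```

Run:
```python
from h import *
snap('wrist','w2');s=arm.read_state();print(s['position'],s['ee_rot'],s['contact_force'],s['gripper_width'])
t=snap('top','t1');s1=snap('scene','s1')
im=load('w2')['im']
c=np.hstack([cv2.resize(im,(448,336)),np.vstack([cv2.resize(t[190:302,160:310],(225,168)),cv2.resize(s1[140:260,330:490],(225,168))])])
cv2.imwrite('pics/c3.png',c[:,:,::-1])
```

```text
[460.51610139 333.19090945 372.38067244] [ 0.98678792 -0.16198632  0.00178257 -0.0026186 ] [ 0.7360269  -0.30058187  0.30637768] 34.66322191290905
```

View pics/c3.png

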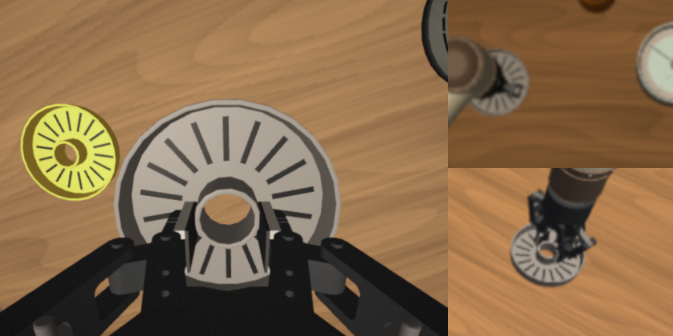

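The strainer is held by its collar. Next I swing to where the wrist camera sees the press beside it.

Call:
move_arm(fingers=[30, 30, 30, 30, 30, 30, 30, 30, 30, 30], travel=[[1, 10, -3], [4, 35, -8], [7, 65, -12], [10, 95, -16], [12, 125, -20], [14, 155, -25], [16, 185, -25], [17, 210, -25], [18, 230, -25], [18, 240, -25]], dr=[[0, 0, 0], [0, 0, 0], [0, 0, 0], [0, 0, 0], [0, 0, 0], [0, 0, 0], [0, 0, 0], [0, 0, 0], [0, 0, 0], [0, 0, 0]])

```text
clock: 5.15
position: [399.6, 98.1, 392.9]
ee_rot: [0.987, -0.163, -0.001, 0.001]
contact_force: [0.5, 0.5, -0.9]
gripper_width: 34.7
grasp_force: 60.0
```

Call:
move_arm(fingers=[30, 30], travel=[[0, 0, 0], [0, 0, 0]], dr=[[0, 0, 0], [0, 0, 0]])

```text
clock: 5.35
position: [400.8, 100.2, 393.6]
ee_rot: [0.987, -0.162, 0.0, -0.0]
contact_force: [0.2, 0.2, -1.2]
gripper_width: 35.0
grasp_force: 60.0
```

Run:
```python
from h import *
im=snap('wrist','w3');s=arm.read_state();print(s['position'],s['ee_rot'],s['contact_force'],s['gripper_width'])
print(proj('w3',[510,-15,180]),proj('w3',[510,-15,147]))
cv2.imwrite('pics/c4.png',cv2.resize(im,(784,588),interpolation=cv2.INTER_CUBIC)[:,:,::-1])
```

```text
[400.93062178 100.44513888 393.66024371] [ 9.86796299e-01 -1.61966198e-01  1.03007154e-04 -6.17240027e-05] [-0.23895187  0.57353264 -0.34006079] 34.61562579753649
[430.75061066 -26.67498564] [407.48691466  -4.22374772]
```

View pics/c4.png

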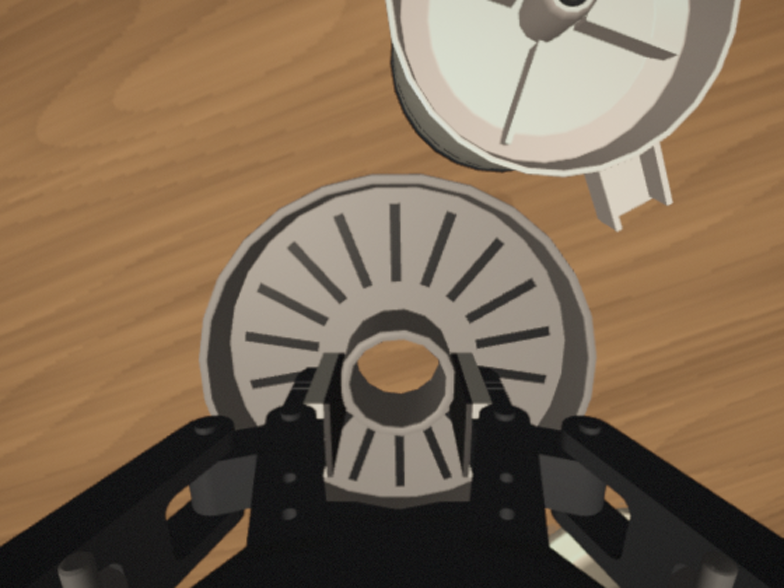

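Call:
move_arm(fingers=[30, 30, 30, 30, 30, 30, 30], travel=[[5, 15, -25], [15, 35, -55], [25, 60, -85], [30, 75, -105], [30, 75, -110], [30, 75, -110], [30, 75, -110]], dr=[[0, 0, 0], [0, 0, 0], [0, 0, 0], [0, 0, 0], [0, 0, 0], [0, 0, 0], [0, 0, 0]])

```text
clock: 6.1
position: [405.0, 20.0, 502.3]
ee_rot: [0.987, -0.162, -0.001, 0.0]
contact_force: [0.0, -0.0, -0.8]
gripper_width: 35.2
grasp_force: 60.2
```

Run:
```python
from h import *
im=snap('wrist','w4');s=arm.read_state();print(s['position'],s['ee_rot'],s['contact_force'],s['gripper_width'])
for z in(180,147):print(proj('w4',[510,-15,z]))
a=cv2.resize(im[0:130,190:400],(800,495),interpolation=cv2.INTER_CUBIC)
cv2.imwrite('pics/c5.png',a[:,:,::-1])
```

```text
[404.97965195  19.98047916 502.22564396] [ 9.86849002e-01 -1.61638143e-01 -1.35177286e-03  5.75047947e-04] [-0.42093467  1.03022059 -1.12054747] 34.65372600444821
[282.19412574  64.70030503]
[282.32799451  70.13122761]
```

View pics/c5.png

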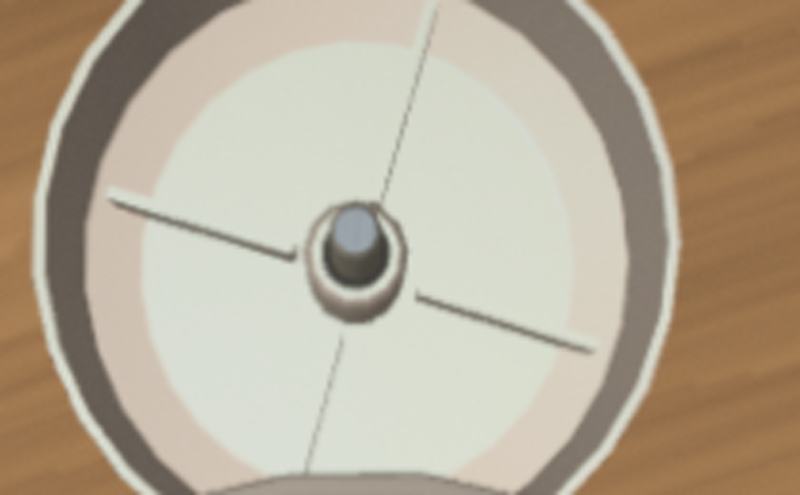

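Spindle tip at crop (355,231), which is full-image (283.2,60.6). Chimney top centre at crop (357,258), full (283.7,67.7). Held collar ring in w3 centred at (283.6,273) and 78.6 px wide.

Run:
```python
from h import *
print('tip@180',atz('w4',283.2,60.8,180),'chim@147',atz('w4',283.7,67.7,147))
print('tri tip',tri(('w4',283.2,60.8),('t0',313,231),('s0',275,155)), tri(('w4',283.2,60.8),('t0',313,231)))
# rim of bowl: outer points in crop
pts=np.array([(35,240),(680,245),(60,115),(128,0),(665,145),(575,2),(128,455)])/3.81+[190,0]
from scipy.optimize import least_squares
w=lambda z:np.array([atz('w4',*p,z)[:2] for p in pts])
r=least_squares(lambda p:np.linalg.norm(w(142)-p[:2],axis=1)-80,[510,-15]);print('rim',r.x,r.fun.round(1))
# collar in the tool frame (w3)
T=np.eye(4);T[:3,:3]=R.from_quat([.9867963,-.16196620,.0001,-.00006]).as_matrix();T[:3,3]=[400.9,100.4,393.7]
Ti=np.linalg.inv(T)
ring=np.array([(342,382),(452,382),(397,331),(397,433),(358,345),(436,345),(358,420),(436,420)])/1.4
def res(p):
    out=[]
    for u in ring:
        o,d=ray('w3',*u);o=Ti[:3,:3]@o+Ti[:3,3];d=Ti[:3,:3]@d
        q=o+d*(p[2]-o[2])/d[2];out.append(np.hypot(*(q[:2]-p[:2]))-18.5)
    return out
r=least_squares(res,[0,0,155]);print('collar tool',r.x,np.round(r.fun,1))
im=load('w3')['im']
P=load('w3')['P'];print('cam in tool',(Ti@P).round(3))
```

```text
tip@180 [512.61687997 -16.7631273  180.        ] chim@147 [511.60816127 -16.88064859 147.        ]
tri tip (array([511.16707104, -15.33673071, 174.57940983]), [np.float64(2.778524681150244), np.float64(1.5260056538690299), np.float64(1.4998254189201696)]) (array([504.55350637, -12.86127794, 227.97349827]), [np.float64(1.8735682306412296), np.float64(1.8735682306411807)])
rim [512.20845527 -17.69164358] [-0.1 -1.  -0.6  0.1 -1.4 -2.8 -4.5]
collar tool [ -0.66538162   0.65226051 167.89941881] [-0.4 -0.4  0.1 -0.1  0.1  0.1  0.3  0.3]
cam in tool [[-1.0000e-03  9.6200e-01  2.7300e-01  6.8864e+01]
 [ 1.0000e+00  1.0000e-03  1.0000e-03  8.8100e-01]
 [ 1.0000e-03  2.7300e-01 -9.6200e-01  3.0520e+01]
 [ 0.0000e+00  0.0000e+00  0.0000e+00  1.0000e+00]]
```

Call:
move_arm(fingers=[30, 30, 30, 30, 30, 30, 30, 30, 30, 30], travel=[[10, 0, 0], [35, 0, 0], [65, 0, 5], [95, 0, 25], [108, 0, 50], [110, 0, 80], [110, 0, 105], [110, 0, 116], [110, 0, 120], [110, 0, 120]], dr=[[0, 0, 0], [0, 0, 0], [0, 0, 0], [0, 0, 0], [0, 0, 0], [0, 0, 0], [0, 0, 0], [0, 0, 0], [0, 0, 0], [0, 0, 0]])

```text
clock: 7.15
position: [509.6, -15.8, 383.8]
ee_rot: [0.987, -0.162, 0.0, 0.0]
contact_force: [-0.0, -0.5, -1.1]
gripper_width: 35.1
grasp_force: 60.2
```

Run:
```python
from h import *
im=snap('wrist','w5');s=arm.read_state();print(s['position'],s['ee_rot'],s['contact_force'],s['gripper_width'])
t=snap('top','t2');s2=snap('scene','s2')
c=np.hstack([cv2.resize(im[130:370,180:390],(525,600),interpolation=cv2.INTER_CUBIC),np.vstack([cv2.resize(t[185:285,265:357],(275,300),interpolation=cv2.INTER_CUBIC),cv2.resize(s2[110:210,230:322],(275,300),interpolation=cv2.INTER_CUBIC)])])
cv2.imwrite('pics/c6.png',c[:,:,::-1])
```

```text
[509.66598727 -15.82494924 384.6273849 ] [ 9.86817468e-01 -1.61834713e-01  8.93263015e-04 -1.10694740e-04] [ 0.41944579 -0.0578984  -1.61622809] 34.690904751184966
```

View pics/c6.png

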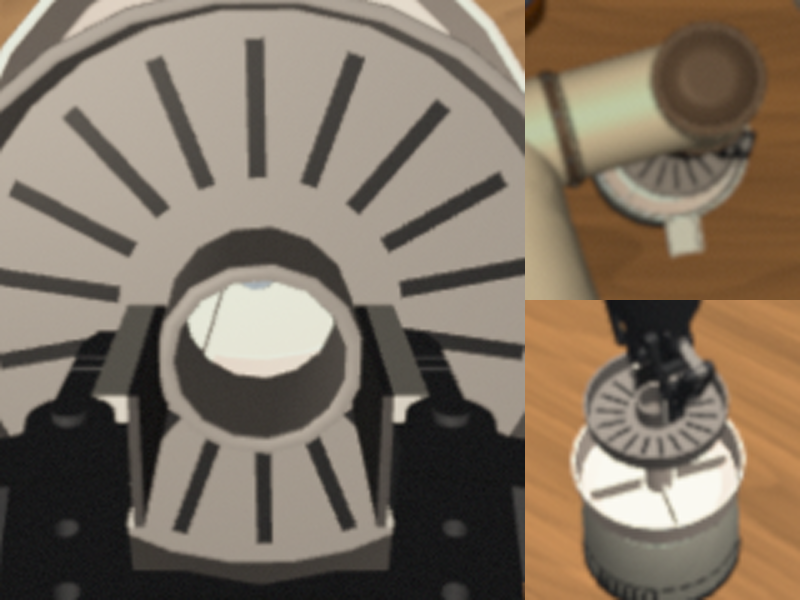

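Through the collar, the spindle tip's near edge shows at crop (258,288), full (283.2,245). The collar ring is centred at crop (261,358), full (284.4,273). I'll check what axis this implies.

Run:
```python
from h import *
im=load('w5')['im'];print(im[238:252,281:286:2].tolist())
p=atz('w5',283.2,245.5,180);print('edge@180',p,'centre',p[:2]+4.5*np.array([.948,-.319]))
print(atz('w5',284.4,273,384.6-160),atz('w5',284.4,273,384.6-163))
# floor/dish tilt+centre: outer rim top edge, crop (262,8)
print(atz('w5',262/2.5+180,8/2.5+130,384.6-164))
```

```text
[[[178, 168, 156], [176, 167, 154], [176, 166, 154]], [[175, 165, 152], [174, 163, 151], [173, 162, 150]], [[168, 159, 147], [168, 157, 145], [167, 157, 145]], [[165, 156, 145], [163, 154, 142], [164, 155, 144]], [[170, 165, 159], [162, 157, 152], [164, 163, 159]], [[169, 174, 176], [165, 171, 174], [169, 175, 178]], [[168, 177, 181], [169, 177, 181], [174, 182, 183]], [[187, 193, 190], [195, 200, 195], [197, 200, 191]], [[221, 223, 210], [223, 224, 212], [223, 224, 210]], [[229, 230, 215], [228, 230, 215], [229, 230, 215]], [[230, 231, 216], [230, 231, 216], [229, 230, 215]], [[230, 231, 216], [229, 231, 215], [229, 230, 215]], [[229, 230, 215], [229, 231, 215], [230, 230, 216]], [[230, 231, 215], [230, 230, 216], [229, 230, 215]]]
edge@180 [508.74406856 -15.83192327 180.        ] centre [513.01006856 -17.26742327]
[513.48756725 -18.0565336  224.6       ] [512.0630181  -17.58179154 221.6       ]
[568.85718837 -36.92598576 220.6       ]
```

Collar and spindle agree to about 1 mm. I'll lower the strainer over the spindle to just above the chimney.

Call:
move_arm(fingers=[30, 30, 30, 30, 30, 30, 30, 30], travel=[[0, 0, 6], [0, 0, 16], [0, 0, 26], [0, 0, 36], [0, 0, 43], [0, 0, 46], [0, 0, 47], [0, 0, 47]], dr=[[0, 0, 0], [0, 0, 0], [0, 0, 0], [0, 0, 0], [0, 0, 0], [0, 0, 0], [0, 0, 0], [0, 0, 0]])

```text
clock: 8.1
position: [509.3, -16.0, 336.8]
ee_rot: [0.987, -0.162, 0.0, 0.0]
contact_force: [0.0, 0.1, -0.5]
gripper_width: 34.7
grasp_force: 60.2
```

Run:
```python
from h import *
im=snap('wrist','w6');s=arm.read_state();print(s['position'],s['ee_rot'],s['contact_force'],s['wrist_torque'],s['gripper_width'])
s2=snap('scene','s3')
c=np.hstack([cv2.resize(im[130:370,180:390],(525,600),interpolation=cv2.INTER_CUBIC),cv2.resize(s2[110:210,230:276],(275,600),interpolation=cv2.INTER_CUBIC)])
cv2.imwrite('pics/c7.png',c[:,:,::-1])
# chimney / spindle inside the hole: bluish-steel pixels
b=im.astype(int);m=np.zeros(im.shape[:2],bool);m[225:300,255:315]=(b[225:300,255:315,2]>b[225:300,255:315,0]+3)
ys,xs=np.nonzero(m);print(len(xs),xs.min() if len(xs) else 0,xs.max() if len(xs) else 0,ys.min() if len(xs) else 0,ys.max() if len(xs) else 0,xs.mean(),ys.mean())
print(atz('w6',xs.mean(),ys.mean(),180))
```

```text
[509.31534463 -15.98370129 336.9837164 ] [ 9.86767929e-01 -1.62138653e-01  3.24582144e-04 -8.27690455e-05] [ 0.7177464   0.02346562 -0.58576106] [-0.03001629  0.00584621  0.03308983] 34.94258521847483
319 271 291 267 286 281.01253918495297 276.65203761755487
[513.19946487 -16.645427   180.        ]
```

Run:
```python
from h import *
g=cv2.cvtColor(load('w6')['im'],cv2.COLOR_RGB2GRAY)
for v in(262,270,278,286):print(v,g[v,236:332].tolist())
print('col284',g[225:320,284].tolist())
```

```text
262 [80, 78, 61, 33, 21, 19, 19, 35, 98, 148, 166, 167, 163, 154, 147, 125, 81, 57, 55, 103, 202, 224, 226, 226, 227, 227, 227, 227, 226, 223, 216, 180, 146, 113, 97, 90, 90, 90, 91, 89, 88, 89, 89, 91, 92, 91, 88, 87, 85, 84, 85, 83, 80, 79, 77, 73, 74, 83, 124, 174, 208, 217, 223, 225, 225, 226, 226, 226, 226, 226, 226, 225, 225, 226, 224, 202, 134, 78, 75, 99, 145, 156, 156, 155, 152, 150, 142, 107, 51, 25, 16, 20, 25, 49, 75, 80]
270 [47, 26, 18, 20, 21, 22, 24, 67, 140, 162, 161, 157, 150, 136, 93, 59, 55, 56, 56, 55, 56, 55, 56, 61, 105, 184, 218, 225, 220, 173, 133, 157, 130, 114, 118, 126, 133, 151, 167, 172, 171, 171, 174, 174, 173, 171, 171, 170, 171, 173, 175, 173, 166, 136, 105, 92, 86, 82, 117, 209, 224, 225, 226, 226, 225, 225, 225, 225, 225, 225, 219, 187, 121, 75, 69, 70, 70, 69, 72, 72, 73, 81, 123, 154, 160, 157, 154, 147, 86, 35, 26, 25, 20, 23, 16, 32]
278 [20, 22, 17, 19, 20, 19, 17, 54, 135, 158, 158, 155, 150, 134, 95, 63, 56, 57, 57, 57, 56, 56, 55, 54, 57, 54, 55, 56, 54, 56, 55, 56, 61, 87, 132, 165, 175, 176, 174, 172, 171, 173, 174, 174, 172, 171, 170, 171
[... 344 characters left out ...]
, 55, 56, 55, 57, 56, 56, 56, 57, 54, 57, 66, 83, 101, 117, 123, 121, 122, 121, 97, 80, 70, 60, 57, 55, 53, 56, 58, 58, 58, 58, 58, 59, 59, 61, 61, 61, 62, 63, 64, 66, 66, 67, 67, 69, 68, 68, 71, 69, 81, 122, 160, 164, 162, 157, 152, 145, 115, 58, 28, 25, 25, 25, 26, 28, 26, 28]
col284 [57, 55, 55, 56, 56, 57, 55, 55, 54, 56, 73, 120, 156, 166, 162, 158, 151, 127, 93, 77, 76, 77, 76, 75, 76, 76, 77, 77, 76, 75, 75, 76, 74, 76, 75, 76, 81, 85, 89, 93, 99, 105, 130, 164, 170, 171, 171, 172, 172, 172, 172, 172, 172, 173, 173, 173, 173, 173, 174, 173, 165, 97, 60, 58, 56, 55, 57, 56, 55, 56, 58, 55, 56, 57, 56, 55, 56, 55, 58, 80, 127, 161, 163, 160, 152, 133, 87, 50, 43, 47, 45, 46, 45, 44, 43]
```

Run:
```python
from h import *
Rm=R.from_quat([.98677,-.16214,.0003,-.0001]).as_matrix()
a=atz('w6',280.8,276.2,180)
for zt in(174,177,180):
    b=atz('w6',283.7,273.5,zt);print(zt,b,'tool err',(Rm.T@(a-b)).round(2))
```

```text
174 [511.37705593 -17.22774541 174.        ] tool err [ 1.76 -1.23 -6.  ]
177 [512.80429822 -17.71266024 177.        ] tool err [ 0.25 -1.23 -3.  ]
180 [514.23154051 -18.19757507 180.        ] tool err [-1.26 -1.23 -0.  ]
```

The offset is -1.2 mm in tool y. I correct it and lower slowly.

Call:
move_arm(fingers=[30, 30, 30, 30, 30, 30, 30, 30, 30, 30], travel=[[0.2, -0.6, 0], [0.3, -1.2, 0], [0.3, -1.2, 4], [0.3, -1.2, 7], [0.3, -1.2, 10], [0.3, -1.2, 13], [0.3, -1.2, 16], [0.3, -1.2, 19], [0.3, -1.2, 19], [0.3, -1.2, 19]], dr=[[0, 0, 0], [0, 0, 0], [0, 0, 0], [0, 0, 0], [0, 0, 0], [0, 0, 0], [0, 0, 0], [0, 0, 0], [0, 0, 0], [0, 0, 0]])

```text
clock: 9.2
position: [509.8, -15.0, 317.7]
ee_rot: [0.987, -0.162, -0.0, 0.0]
contact_force: [0.1, 0.2, -0.8]
gripper_width: 34.7
grasp_force: 60.2
```

Call:
move_arm(fingers=[30, 30, 30, 30, 30, 30, 30], travel=[[0, 0, 3], [0, 0, 6], [0, 0, 8], [0, 0, 9.5], [0, 0, 10.5], [0, 0, 11], [0, 0, 11]], dr=[[0, 0, 0], [0, 0, 0], [0, 0, 0], [0, 0, 0], [0, 0, 0], [0, 0, 0], [0, 0, 0]])

```text
clock: 9.9
position: [509.8, -15.0, 306.7]
ee_rot: [0.987, -0.162, 0.0, -0.0]
contact_force: [0.1, 0.2, -1.0]
gripper_width: 34.6
grasp_force: 60.2
```

Call:
move_arm(fingers=[30, 30, 30, 30], travel=[[0, 0, 0.7], [0, 0, 1.4], [0, 0, 2], [0, 0, 2]], dr=[[0, 0, 0], [0, 0, 0], [0, 0, 0], [0, 0, 0]])

```text
clock: 10.3
position: [509.8, -14.9, 306.5]
ee_rot: [0.987, -0.162, 0.0, 0.0]
contact_force: [-4.3, 1.3, 8.8]
gripper_width: 34.8
grasp_force: 61.2
```

Seated with 8.8 N, at the height expected. I release it, then rise clear.

Call:
move_arm(fingers=[30, 37, 45, 52, 58, 58, 58, 58, 58, 58], travel=[[0, 0, -1.5], [0, 0, -1.5], [0, 0, -1.5], [0, 0, -1.5], [0, 0, -1.5], [0, 0, -1.5], [0, 0, -3], [0, 0, -8], [0, 0, -18], [0, 0, -35]], dr=[[0, 0, 0], [0, 0, 0], [0, 0, 0], [0, 0, 0], [0, 0, 0], [0, 0, 0], [0, 0, 0], [0, 0, 0], [0, 0, 0], [0, 0, 0]])

```text
clock: 11.3
position: [509.6, -15.0, 339.9]
ee_rot: [0.987, -0.162, -0.001, 0.0]
contact_force: [0.6, 0.7, 0.0]
gripper_width: 58.3
grasp_force: 0.0
```

Call:
move_arm(fingers=[58, 58, 58, 58, 58], travel=[[0, 0, -25], [0, 0, -60], [0, 0, -85], [0, 0, -90], [0, 0, -90]], dr=[[0, 0, 0], [0, 0, 0], [0, 0, 0], [0, 0, 0], [0, 0, 0]])

```text
clock: 11.8
position: [509.6, -15.0, 431.0]
ee_rot: [0.987, -0.162, 0.001, -0.001]
contact_force: [0.4, -0.4, 0.5]
gripper_width: 58.1
grasp_force: 0.0
```

Run:
```python
from h import *
im=snap('wrist','w7');s=arm.read_state();print(s['position'],s['ee_rot'],s['contact_force'],s['wrist_torque'],s['gripper_width'])
for n,q in [('tip',[511.8,-15.6,180]),('collar',[511.8,-15.6,146])]:print(n,proj('w7',q))
g=cv2.cvtColor(im,cv2.COLOR_RGB2GRAY)
print(cv2.resize(g[200:296,240:330],(45,48),interpolation=cv2.INTER_AREA).tolist()[::3])
```

```text
[509.36569498 -15.02688591 429.54342711] [ 9.86745670e-01 -1.62274123e-01 -1.88256787e-04 -2.37803559e-04] [-0.6396726  -0.26430647  0.22145311] [-0.04024906  0.06338598  0.01982611] 57.89399292855536
tip [283.48927925 216.76573576]
collar [283.6112305  204.46318247]
[[170, 170, 170, 169, 168, 167, 168, 169, 169, 168, 161, 162, 152, 104, 165, 180, 221, 130, 73, 88, 84, 77, 76, 76, 75, 73, 66, 166, 211, 144, 151, 122, 160, 149, 164, 163, 162, 162, 146, 137, 146, 155, 159, 160, 161], [79, 91, 104, 120, 136, 151, 163, 168, 167, 167, 166, 161, 153, 77, 77, 160, 218, 164, 87, 91, 95, 97, 96, 89, 83, 75, 76, 185, 202, 117, 73, 122, 161, 150, 163, 162, 162, 162, 160, 158, 154, 152, 141, 126, 114], [168, 168, 168, 167, 167, 167, 159, 131, 153, 166, 167, 164, 162, 150, 87, 56, 80, 157, 139, 158, 171, 172, 170, 171, 170, 126, 134, 122, 71, 71, 141, 161, 156, 162, 161, 160, 111, 95, 137, 159, 160, 160, 160, 160, 160], [166, 158, 122, 83, 71, 86, 133, 160, 166, 166, 165, 165, 166, 159, 153, 158, 142, 96, 68, 111, 163, 171, 170, 171, 147, 85, 76, 125, 162, 157, 157, 162, 162, 161, 161, 161, 160, 
[... 1943 characters left out ...]
5, 115, 116, 116, 118, 118], [195, 218, 203, 153, 112, 101, 99, 99, 100, 100, 99, 100, 99, 99, 98, 99, 100, 99, 99, 100, 101, 101, 102, 103, 103, 104, 105, 106, 106, 107, 109, 109, 109, 111, 111, 112, 112, 113, 115, 118, 140, 174, 209, 221, 220], [123, 124, 124, 124, 128, 137, 153, 181, 206, 217, 218, 201, 179, 146, 121, 113, 110, 108, 106, 107, 104, 104, 104, 104, 104, 106, 109, 116, 121, 130, 150, 166, 183, 197, 211, 218, 214, 212, 152, 124, 200, 217, 217, 217, 217], [127, 128, 129, 130, 132, 132, 131, 130, 128, 128, 127, 127, 127, 128, 129, 129, 129, 128, 131, 131, 133, 135, 136, 137, 139, 138, 137, 136, 137, 137, 137, 136, 135, 134, 135, 135, 136, 152, 204, 205, 130, 124, 212, 217, 217]]
```

Run:
```python
from h import *
im=load('w7')['im'].astype(int)
sub=im[195:235,265:305];m=(sub[:,:,2]>sub[:,:,0]+3)
n,l,st,ce=cv2.connectedComponentsWithStats(m.astype(np.uint8));i=1+np.argmax(st[1:,4]);print(st[i],ce[i]+[265,195])
x,y,w,h=st[i][:4];c=(265+x+(w-1)/2,195+y+(h-1)/2);print(c)
T=R.from_quat([.98674567,-.16227412,-.0002,-.0002]).as_matrix();p=atz('w7',*c,180);print(p,T.T@(p-[509.37,-15.03,429.54]))
for v in range(205,222,2):print(v,im[v,274:294,1].tolist())
```

```text
[ 13  14  13  12 125] [284.296 214.544]
(np.float64(284.0), np.float64(214.5))
[513.25053972 -16.46867771 180.        ] [4.25158981e+00 2.02474100e-01 2.49538019e+02]
205 [162, 85, 75, 89, 91, 88, 85, 81, 79, 81, 81, 79, 76, 76, 76, 73, 75, 75, 67, 65]
207 [216, 152, 92, 91, 92, 95, 100, 100, 102, 106, 105, 100, 96, 91, 89, 82, 76, 77, 72, 95]
209 [224, 215, 155, 107, 108, 118, 126, 142, 157, 165, 165, 162, 160, 151, 129, 103, 88, 79, 101, 179]
211 [184, 214, 175, 128, 129, 155, 171, 172, 173, 175, 173, 171, 171, 174, 173, 162, 121, 95, 138, 209]
213 [123, 153, 134, 128, 157, 172, 174, 173, 174, 173, 172, 171, 172, 174, 174, 170, 152, 112, 96, 139]
215 [58, 64, 86, 124, 162, 174, 174, 173, 175, 174, 172, 171, 173, 174, 174, 170, 164, 119, 80, 68]
217 [57, 55, 60, 94, 140, 167, 173, 173, 175, 173, 172, 172, 173, 174, 174, 167, 139, 96, 68, 60]
219 [131, 103, 77, 64, 74, 111, 149, 168, 173, 173, 171, 172, 173, 171, 155, 117, 84, 70, 74, 98]
221 [158, 157, 156, 146, 133, 126, 120, 123, 131, 132, 125, 121, 117, 123, 126, 142, 152, 159, 163, 164]
```

Call:
move_arm(fingers=[72, 72, 72, 72, 72, 72, 72, 72, 72, 72], travel=[[6, 14, 0], [18, 44, 0], [33, 80, 0], [48, 117, 0], [63, 153, 0], [78, 190, 10], [93, 226, 25], [108, 262, 40], [121, 295, 55], [128, 312, 70]], dr=[[0, 0, 0], [0, 0, 0], [0, 0, 0], [0, 0, 0], [0, 0, 0], [0, 0, 0], [0, 0, 0], [0, 0, 0], [0, 0, 0], [0, 0, 0]])

```text
clock: 12.85
position: [530.6, -353.9, 356.5]
ee_rot: [0.987, -0.163, -0.002, -0.0]
contact_force: [0.0, 0.6, 0.3]
gripper_width: 71.9
grasp_force: 0.0
```

Call:
move_arm(fingers=[72, 72, 72, 72, 72], travel=[[3, 7, 15], [4, 9, 28], [4, 9, 34], [4, 9, 34], [4, 9, 34]], dr=[[0, 0, 0], [0, 0, 0], [0, 0, 0], [0, 0, 0], [0, 0, 0]])

```text
clock: 13.35
position: [532.5, -360.4, 326.6]
ee_rot: [0.987, -0.161, 0.001, 0.0]
contact_force: [0.5, 0.4, 0.3]
gripper_width: 72.2
grasp_force: 0.0
```

Run:
```python
from h import *
im=snap('wrist','w8');s=arm.read_state();P=s['position'];print(P,s['ee_rot'],s['contact_force'],s['gripper_width'])
T=R.from_quat(s['ee_rot']).as_matrix()
hsv=cv2.cvtColor(im,cv2.COLOR_RGB2HSV).astype(int)
u,v=proj('w8',[535.5,-363.5,40]);print(u,v,hsv[int(v),int(u)],hsv[60,300])
g=(hsv[:,:,1]<70)&(hsv[:,:,2]>35)
b=blob(g,u,v);print(cv2.boundingRect(b),b.sum())
CONE=[(27.5,0),(27.5,48),(24,60),(15,70),(6,75),(1,76)]
for fz in(False,True):
    x,f=fit_sil('w8',b,CONE,[535.5,-363.5,0],fz);print(x,f,'tool tip',T.T@(np.array([x[0],x[1],76])-P))
print(proj('w8',[x[0],x[1],76]))
sm=cv2.resize(im,(280,210),interpolation=cv2.INTER_AREA);cv2.imwrite('pics/w8m.png',b*255)
```

```text
[ 532.5445595  -360.53647159  326.92833853] [ 9.86879591e-01 -1.61454866e-01  9.50973113e-04  3.07171310e-04] [-1.29863866  0.29861757  0.78616824] 72.27855431518452
285.5585600969153 201.81383704648013 [ 16  34 164] [ 15 128 151]
(258, 156, 71, 75) 4091
[ 539.26272768 -370.81058419] 0.949201762676239 tool tip [  9.14609884   7.52248464 250.94916487]
[ 537.69380124 -370.17276658   -7.16997571] 0.9804131388664246 tool tip [  7.45571687   7.41789544 250.94579307]
[293.94864984 208.71367288]
```

Call:
move_arm(fingers=[75, 75, 75, 75], travel=[[2, 4, 0], [4, 7, 0], [4, 7, 0], [4, 7, 0]], dr=[[0, 0, 0], [0, 0, 0], [0, 0, 0], [0, 0, 0]])

```text
clock: 13.8
position: [533.6, -369.4, 325.8]
ee_rot: [0.987, -0.162, 0.0, -0.0]
contact_force: [0.3, -0.7, -0.3]
gripper_width: 74.6
grasp_force: 0.0
```

Run:
```python
from h import *
im=snap('wrist','w9');s=arm.read_state();P=s['position'];print(P,s['ee_rot'],s['contact_force'],s['gripper_width'])
T=R.from_quat(s['ee_rot']).as_matrix()
hsv=cv2.cvtColor(im,cv2.COLOR_RGB2HSV).astype(int)
u,v=proj('w9',[538,-370.5,50]);g=(hsv[:,:,1]<70)&(hsv[:,:,2]>35)
b=blob(g,u,v);print(cv2.boundingRect(b),b.sum())
for r in(27,28):
    C=[(r,0),(r,48),(r*.89,58),(r*.6,68),(r*.25,74.5),(1,76)]
    x,f=fit_sil('w9',b,C,[538,-370.5,0],True);q=proj('w9',[x[0],x[1],76+x[2]]);a=atz('w9',*q,76)
    print(r,x,f,'tip px',q,'tool tip@76',T.T@(a-P),'foot-fit tool',T.T@(np.array([*x[:2],0])-P))
red=(hsv[:,:,1]>180)&((hsv[:,:,0]<5)|(hsv[:,:,0]>174));ys,xs=np.nonzero(red);print('red',xs.min(),xs.max(),ys.min(),ys.max(),len(xs))
```

```text
[ 533.60904407 -369.35014831  325.74707139] [ 9.86740294e-01 -1.62307087e-01  2.65356299e-05 -2.41306955e-05] [-0.35539516  0.10432241 -0.15391583] 74.87548154929729
(247, 160, 71, 76) 4125
27 [ 538.69909534 -370.08846901   -3.43386981] 0.9799577593803406 tip px [281.61492295 211.43461469] tool tip@76 [  6.03108651  -0.89163749 249.74739076] foot-fit tool [  5.04385528  -0.91265459 325.74734818]
28 [ 536.73194046 -369.31579649  -10.86220806] 0.9811273813247681 tip px [281.54999528 211.41179067] tool tip@76 [  6.04757597  -0.93656514 249.74739402] foot-fit tool [  2.9328496   -1.01451801 325.74725989]
red 148 223 225 296 2778
```

Call:
move_arm(fingers=[76, 76, 76, 76, 76, 76, 76, 76, 76], travel=[[4, -1.8, 10], [4, -1.8, 35], [4, -1.8, 65], [4, -1.8, 95], [4, -1.8, 115], [4, -1.8, 127], [4, -1.8, 135], [4, -1.8, 138], [4, -1.8, 138]], dr=[[0, 0, 0], [0, 0, 0], [0, 0, 0], [0, 0, 0], [0, 0, 0], [0, 0, 0], [0, 0, 0], [0, 0, 0], [0, 0, 0]])

```text
clock: 14.75
position: [538.3, -368.9, 188.0]
ee_rot: [0.987, -0.162, 0.0, 0.0]
contact_force: [0.4, -0.2, -0.1]
gripper_width: 76.1
grasp_force: 0.0
```

Call:
move_arm(fingers=[68, 62, 56, 45, 45, 45, 45, 45], travel=[[0, 0, 0], [0, 0, 0], [0, 0, 0], [0, 0, 0], [0, 0, 0], [0, 0, 0], [0, 0, 0], [0, 0, 0]], dr=[[0, 0, 0], [0, 0, 0], [0, 0, 0], [0, 0, 0], [0, 0, 0], [0, 0, 0], [0, 0, 0], [0, 0, 0]])

```text
clock: 15.55
position: [538.5, -369.0, 188.9]
ee_rot: [0.987, -0.162, 0.001, 0.0]
contact_force: [-0.7, 0.9, 6.1]
gripper_width: 52.5
grasp_force: 63.1
```

Call:
move_arm(fingers=[45, 45, 45, 45, 45, 45, 45, 45, 45, 45], travel=[[0, 0, -2], [0, 0, -8], [0, 0, -25], [0, 0, -55], [0, 0, -90], [0, 0, -125], [0, 0, -160], [0, 0, -195], [0, 0, -220], [0, 0, -225]], dr=[[0, 0, 0], [0, 0, 0], [0, 0, 0], [0, 0, 0], [0, 0, 0], [0, 0, 0], [0, 0, 0], [0, 0, 0], [0, 0, 0], [0, 0, 0]])

```text
clock: 16.55
position: [538.1, -369.0, 416.8]
ee_rot: [0.987, -0.162, 0.003, 0.001]
contact_force: [0.4, 0.7, -0.6]
gripper_width: 52.4
grasp_force: 62.7
```

Run:
```python
from h import *
im=snap('wrist','w10');s=arm.read_state();P=s['position'];print(P,s['ee_rot'],s['contact_force'],s['gripper_width'])
T=R.from_quat(s['ee_rot']).as_matrix()
hsv=cv2.cvtColor(im,cv2.COLOR_RGB2HSV).astype(int);g=(hsv[:,:,1]<70)&(hsv[:,:,2]>60)
a=P+T@np.array([2,0,188.5-76]);u,v=proj('w10',a);print('expected tip px',u,v)
b=blob(g,u,v-15);print(cv2.boundingRect(b),b.sum())
cp=b>0;rows=[(r,np.nonzero(cp[r])[0].min(),np.nonzero(cp[r])[0].max()) for r in range(0,420,12) if cp[r].any()];print(rows)
for x in(-2,0,2,4):print(x,[proj('w10',P+T@np.array([x+27.5*c,0.9,188.5-48])).round(1).tolist() for c in(1,-1)],proj('w10',P+T@np.array([x,.9,188.5-76])).round(1))
```

```text
[ 537.94543853 -368.86601724  415.25038504] [ 9.86756269e-01 -1.62195093e-01  2.14224395e-03  4.78503711e-04] [-0.06095653 -0.09346564  0.78347935] 52.18911483707237
expected tip px 281.41043744355613 348.8079963109267
(185, 201, 193, 163) 21847
[(204, np.int64(265), np.int64(302)), (216, np.int64(247), np.int64(321)), (228, np.int64(235), np.int64(333)), (240, np.int64(223), np.int64(344)), (252, np.int64(212), np.int64(354)), (264, np.int64(200), np.int64(363)), (276, np.int64(189), np.int64(370)), (288, np.int64(188), np.int64(376)), (300, np.int64(194), np.int64(373)), (312, np.int64(201), np.int64(366)), (324, np.int64(207), np.int64(360)), (336, np.int64(215), np.int64(352)), (348, np.int64(225), np.int64(343)), (360, np.int64(252), np.int64(321))]
-2 [[284.2, 242.9], [284.2, 366.9]] [284.4 359.6]
0 [[284.2, 237.7], [284.2, 363.0]] [284.4 354.2]
2 [[284.2, 232.5], [284.2, 359.0]] [284.4 348.8]
4 [[284.2, 227.2], [284.2, 355.0]] [284.4 343.3]
```

Call:
move_arm(fingers=[45, 45, 45, 45, 45, 45, 45, 45, 45, 45], travel=[[-6, -14, -5], [-19, -44, -10], [-34, -80, -15], [-49, -117, -15], [-65, -153, -15], [-81, -191, -15], [-96, -228, -15], [-111, -263, -15], [-124, -294, -15], [-133, -314, -15]], dr=[[0, 0, 0], [0, 0, 0], [0, 0, 0], [0, 0, 0], [0, 0, 0], [0, 0, 0], [0, 0, 0], [0, 0, 0], [0, 0, 0], [0, 0, 0]])

```text
clock: 17.6
position: [511.4, -26.3, 425.9]
ee_rot: [0.987, -0.161, -0.002, 0.0]
contact_force: [0.4, -0.6, -0.5]
gripper_width: 52.5
grasp_force: 62.8
```

Call:
move_arm(fingers=[45, 45, 45, 45, 45], travel=[[-3, -8, 0], [-5, -12, 0], [-5, -12, 0], [-5, -12, 0], [-5, -12, 0]], dr=[[0, 0, 0], [0, 0, 0], [0, 0, 0], [0, 0, 0], [0, 0, 0]])

```text
clock: 18.1
position: [511.6, -16.6, 427.5]
ee_rot: [0.987, -0.163, -0.0, 0.0]
contact_force: [-0.1, -0.9, -0.1]
gripper_width: 51.7
grasp_force: 62.8
```

Call:
move_arm(fingers=[45, 45, 45, 45, 45, 45, 45, 45], travel=[[0, -0.7, 8], [0, -0.7, 24], [0, -0.7, 42], [0, -0.7, 56], [0, -0.7, 64], [0, -0.7, 67], [0, -0.7, 67], [0, -0.7, 67]], dr=[[0, 0, 0], [0, 0, 0], [0, 0, 0], [0, 0, 0], [0, 0, 0], [0, 0, 0], [0, 0, 0], [0, 0, 0]])

```text
clock: 18.9
position: [512.1, -15.2, 361.3]
ee_rot: [0.987, -0.162, 0.001, -0.0]
contact_force: [0.8, 0.1, 0.4]
gripper_width: 52.6
grasp_force: 62.8
```

Call:
move_arm(fingers=[45, 45, 45, 45, 45, 45, 45, 45, 45], travel=[[0, 0.4, 2], [0, 0.4, 5], [0, 0.4, 8], [0, 0.4, 11], [0, 0.4, 14], [0, 0.4, 16], [0, 0.4, 18], [0, 0.4, 18], [0, 0.4, 18]], dr=[[0, 0, 0], [0, 0, 0], [0, 0, 0], [0, 0, 0], [0, 0, 0], [0, 0, 0], [0, 0, 0], [0, 0, 0], [0, 0, 0]])

```text
clock: 19.8
position: [511.8, -15.5, 342.7]
ee_rot: [0.987, -0.162, 0.0, 0.0]
contact_force: [0.2, -0.6, -0.2]
gripper_width: 52.1
grasp_force: 62.8
```

Bore engaged on the spindle without force. Continuing down.

Call:
move_arm(fingers=[45, 45, 45, 45, 45, 45, 45, 45], travel=[[0, 0, 3], [0, 0, 6], [0, 0, 9], [0, 0, 11.5], [0, 0, 13], [0, 0, 14], [0, 0, 14.5], [0, 0, 14.5]], dr=[[0, 0, 0], [0, 0, 0], [0, 0, 0], [0, 0, 0], [0, 0, 0], [0, 0, 0], [0, 0, 0], [0, 0, 0]])

```text
clock: 20.6
position: [511.7, -15.5, 328.2]
ee_rot: [0.987, -0.162, 0.0, 0.0]
contact_force: [0.8, -0.0, -1.2]
gripper_width: 52.3
grasp_force: 62.8
```

Call:
move_arm(fingers=[45, 45, 45, 45], travel=[[0, 0, 0.5], [0, 0, 1], [0, 0, 1.3], [0, 0, 1.3]], dr=[[0, 0, 0], [0, 0, 0], [0, 0, 0], [0, 0, 0]])

```text
clock: 21.0
position: [511.7, -15.5, 326.9]
ee_rot: [0.987, -0.162, 0.0, -0.0]
contact_force: [0.9, 0.0, -0.7]
gripper_width: 51.9
grasp_force: 62.8
```

Call:
move_arm(fingers=[45, 45, 45, 45, 45], travel=[[0, 0, 0.4], [0, 0, 0.8], [0, 0, 1.2], [0, 0, 1.5], [0, 0, 1.5]], dr=[[0, 0, 0], [0, 0, 0], [0, 0, 0], [0, 0, 0], [0, 0, 0]])

```text
clock: 21.5
position: [511.7, -15.5, 325.7]
ee_rot: [0.987, -0.162, 0.0, -0.0]
contact_force: [-1.6, -0.0, 2.5]
gripper_width: 52.3
grasp_force: 63.0
```

Contact of about 3 N on the spindle means the cone is home. I release, retreat upward and wait.

Call:
move_arm(fingers=[52, 56, 62, 68, 76, 76, 76, 76, 76, 76], travel=[[0, 0, 0], [0, 0, 0], [0, 0, 0], [0, 0, 0], [0, 0, 0], [0, 0, 0], [0, 0, -5], [0, 0, -20], [0, 0, -50], [0, 0, -85]], dr=[[0, 0, 0], [0, 0, 0], [0, 0, 0], [0, 0, 0], [0, 0, 0], [0, 0, 0], [0, 0, 0], [0, 0, 0], [0, 0, 0], [0, 0, 0]])

```text
clock: 22.5
position: [511.5, -15.6, 410.7]
ee_rot: [0.987, -0.162, -0.001, 0.001]
contact_force: [1.3, -0.2, 0.8]
gripper_width: 76.1
grasp_force: 0.0
```

Call:
move_arm(fingers=[76, 50, 30, 10, 0, 0, 0, 0, 0], travel=[[0, 0, -25], [0, 0, -45], [0, 0, -50], [0, 0, -50], [0, 0, -50], [0, 0, -50], [0, 0, -50], [0, 0, -50], [0, 0, -50]], dr=[[0, 0, 0], [0, 0, 0], [0, 0, 0], [0, 0, 0], [0, 0, 0], [0, 0, 0], [0, 0, 0], [0, 0, 0], [0, 0, 0]])

```text
clock: 23.4
position: [511.8, -15.5, 460.1]
ee_rot: [0.987, -0.162, -0.0, 0.0]
contact_force: [-0.2, -0.4, -0.0]
gripper_width: 0.1
grasp_force: 0.0
```

Run:
```python
from h import *
im=snap('wrist','w11');s=arm.read_state();P=s['position'];print(P,s['ee_rot'],s['contact_force'],s['gripper_width'])
s2=snap('scene','s4')
print('tip px expected',proj('w11',[513.2,-16.5,214]))
c=np.hstack([cv2.resize(im[60:420,130:440],(430,500)),cv2.resize(s2[105:215,230:312],(370,500),interpolation=cv2.INTER_CUBIC)])
cv2.imwrite('pics/c8.png',c[:,:,::-1])
```

```text
[511.78172867 -15.5175048  460.17511678] [ 9.86757967e-01 -1.62199447e-01 -2.10274125e-04  9.89435512e-05] [-0.20982598 -0.2864348   0.36438856] 0.007444521876389661
tip px expected [283.59862249 218.75682254]
```

View pics/c8.png

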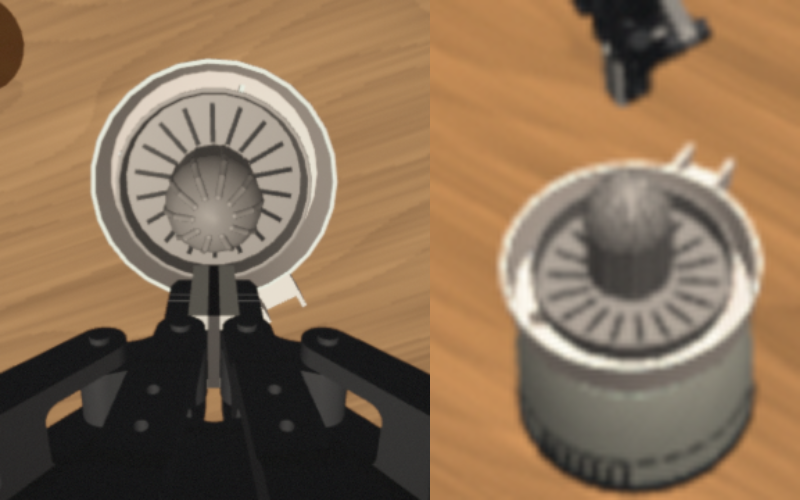

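Both parts are seated level: strainer centred in the bowl, cone tip at crop (211,214) under the closed fingers. Now the push.

Call:
move_arm(fingers=[0, 0, 0, 0, 0, 0, 0, 0, 0], travel=[[0, 0, 10], [0, 0, 28], [0, 0, 46], [0, 0, 58], [0, 0, 64], [0, 0, 67], [0, 0, 69], [0, 0, 70], [0, 0, 70]], dr=[[0, 0, 0], [0, 0, 0], [0, 0, 0], [0, 0, 0], [0, 0, 0], [0, 0, 0], [0, 0, 0], [0, 0, 0], [0, 0, 0]])

```text
clock: 24.4
position: [511.8, -15.5, 390.8]
ee_rot: [0.987, -0.162, 0.0, -0.0]
contact_force: [0.2, -0.2, -0.4]
gripper_width: 0.0
grasp_force: 0.0
```

Call:
move_arm(fingers=[0, 0, 0, 0, 0, 0, 0], travel=[[0, 0, 1], [0, 0, 2], [0, 0, 3], [0, 0, 4], [0, 0, 5], [0, 0, 5.5], [0, 0, 5.5]], dr=[[0, 0, 0], [0, 0, 0], [0, 0, 0], [0, 0, 0], [0, 0, 0], [0, 0, 0], [0, 0, 0]])

```text
clock: 25.1
position: [511.9, -15.5, 385.4]
ee_rot: [0.987, -0.162, 0.001, -0.0]
contact_force: [0.0, 0.2, 4.5]
gripper_width: 0.1
grasp_force: 2.2
```

Spindle starting to yield at 4.5 N. Continuing.

Call:
move_arm(fingers=[0, 0, 0, 0, 0, 0, 0, 0], travel=[[0, 0, 0.7], [0, 0, 1.4], [0, 0, 2.1], [0, 0, 2.8], [0, 0, 3.5], [0, 0, 4.2], [0, 0, 4.4], [0, 0, 4.4]], dr=[[0, 0, 0], [0, 0, 0], [0, 0, 0], [0, 0, 0], [0, 0, 0], [0, 0, 0], [0, 0, 0], [0, 0, 0]])

```text
clock: 25.9
position: [512.3, -15.5, 382.2]
ee_rot: [0.987, -0.162, 0.002, -0.0]
contact_force: [-0.2, 0.3, 9.6]
gripper_width: 0.0
grasp_force: 4.6
```

Call:
move_arm(fingers=[0, 0, 0, 0, 0, 0], travel=[[0, 0, 0.5], [0, 0, 1], [0, 0, 1], [0, 0, 1], [0, 0, 1], [0, 0, 1]], dr=[[0, 0, 0], [0, 0, 0], [0, 0, 0], [0, 0, 0], [0, 0, 0], [0, 0, 0]])

```text
clock: 26.5
position: [512.4, -15.6, 382.1]
ee_rot: [0.987, -0.162, 0.002, -0.0]
contact_force: [-1.2, 1.4, 12.5]
gripper_width: 0.2
grasp_force: 6.3
```

At the stop: force rises and height no longer changes. Held, now letting it rise.

Call:
move_arm(fingers=[0, 0, 0, 0, 0, 0, 0, 0, 0, 0], travel=[[0, 0, -1], [0, 0, -2], [0, 0, -3], [0, 0, -4], [0, 0, -5.5], [0, 0, -7], [0, 0, -9], [0, 0, -14], [0, 0, -35], [0, 0, -70]], dr=[[0, 0, 0], [0, 0, 0], [0, 0, 0], [0, 0, 0], [0, 0, 0], [0, 0, 0], [0, 0, 0], [0, 0, 0], [0, 0, 0], [0, 0, 0]])

```text
clock: 27.5
position: [511.1, -15.5, 447.4]
ee_rot: [0.987, -0.162, -0.004, 0.001]
contact_force: [0.8, 0.3, -0.1]
gripper_width: 0.3
grasp_force: 0.0
```

Call:
move_arm(fingers=[0, 0, 0, 0, 0, 0, 0, 0], travel=[[0, 0, -8], [0, 0, -8], [0, 0, -8], [0, 0, -8], [0, 0, -8], [0, 0, -8], [0, 0, -8], [0, 0, -8]], dr=[[0, 0, 0], [0, 0, 0], [0, 0, 0], [0, 0, 0], [0, 0, 0], [0, 0, 0], [0, 0, 0], [0, 0, 0]])

```text
clock: 28.3
position: [511.7, -15.5, 457.3]
ee_rot: [0.987, -0.162, -0.0, 0.0]
contact_force: [0.2, 0.1, -0.2]
gripper_width: 0.2
grasp_force: 0.0
```

Run:
```python
from h import *
snap('wrist','w12');a=snap('scene','s5');s=arm.read_state();print(s['position'],s['contact_force'])
b=load('s4')['im'];d=np.abs(a[120:180,235:310].astype(int)-b[120:180,235:310]).max(2);print('scene change before/after push',(d>40).sum(),d.mean())
print(arm.job_done())
```

```text
[511.75425729 -15.50848941 457.4639249 ] [-0.29599421  0.05523391 -1.00329692]
scene change before/after push 0 1.1786666666666668
the job is handed in; nothing more can be done
None
```

The job is handed in at about 28 s (no verdict came back): the strainer and cone sit fully home, the cone was pushed to the spindle's stop (12.5 N) and rose again, and the tin, jar and tumbler were left alone.

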